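# Clear the bending die and index its back gauge

### The job

Lift the bent U-bracket out of the bending die and stand it upright on the board, close beside the finished bracket but not touching it. Then pull up the black index knob on the gauge slide, move the slide one hole nearer to the die and let the pin drop in there. Finish with your hand still on the knob, pressing the pin fully home and holding it there: do not let go, because I shall tighten the lock screw while you hold it.

Things in the scene. Friction and masses are not known exactly. Their poses are not given: they have to be found in the camera images.
- bracket: bent bracket, in the die at the start: U of 3 mm sheet, open at the top, 30 mm wide over its legs (its x), 40 mm long (its y), legs 36 mm high with a hole in each, 0.09 kg, loose. Origin: centre of the web's underside; z up the legs. In the die its origin is 31 mm above the board and its legs stand 22 mm proud of the die; grip it from above across the legs' outer faces and lift straight out
- finished_bracket: an identical bracket, finished earlier, standing upright on the board nearer to the robot than the jig; loose; origin, axes and sizes as bracket. There is free board on one or both of its y sides: the board ends at y = -0.07 on the left, and leaning sticks have their feet at y = -0.22 on the right
- jig: bending jig, screwed to the board: grey base plate 190 x 72 x 10 mm, from x = -58 to +132 mm. Origin: on the board, under the start hole, mid-width; x points along the jig from the gauge slide toward the die, z up. A steel rail 24 mm wide, its top 30 mm above the board, runs along y = 0, with four 10 mm holes 22 mm apart at x = -22, 0 (start), +22 (next), +44 mm; a scale strip lies at its +y side
- die_mouth (a point): centre of the steel die at the level of its top, 45 mm above the board, at x = +92 mm of the jig. The die is 56 mm along x and 50 mm along y; its channel is 32 mm wide (x), 14 mm deep and open at both y ends
- stop_face (a point): centre of the stop lip's face toward the die, 41 mm ahead of the knob's axis, moves with the slide: aluminium lip 6 mm thick, 40 mm wide, top 54 mm above the board. At the start it is 36 mm from the near leg of the bracket in the die; one hole on only 14 mm, too little for a finger
- next_hole (a point): mouth of the rail hole in which the pin must end, 30 mm above the board: one hole (22 mm) nearer to the die than where the slide starts
- gauge_slide (a joint): travel of the dark steel gauge slide on the rail, m: 0 at the start hole, grows toward the die, next hole at +0.022. About 2 N of friction; moves only while the pin is clear of its hole (play in a hole 1 mm either way). Its top is 42 mm above the board; the small lock screw on its -y side is for the other person
- index_pin (a joint): height of the sprung index pin with its knob, m: 0 = home (knob's shoulder on the steel nose, pin 9 mm deep). Left alone it rests at 0.003: engaged, not home. From 0.009 up it is clear of the rail; end stop 0.013. Spring 1.8 N/mm: about 11 N to pull it clear, 5.5 N to press it home. Let down over a hole (within about 3 mm) it drops in
- knob_mid (a point): middle of the grip of the black knob on the pin: round head 30 mm in diameter, from 11 mm below to 15 mm above this point, on the pin's axis; moves with slide and pin. At rest it is about 79 mm above the board; nothing else within 60 mm of it stands higher than 57 mm above the board
Not all that is in view belongs to the job. Leave any purple look-alike of the bracket alone.

How it is judged (in metres and radians):
On the way, in this order (a step that is already met when the one before it is completed fails the run):
1. the bracket is out of the die and stands, released, on the board beside the finished one (height (world z) of bracket below 0.004 m and angle between each of bracket, finished_bracket's own z axis and vertical below 0.12 rad and horizontal distance between bracket and finished_bracket below 0.1 m and contact force between bracket and finished_bracket below 0.05 N and contact force between the fingers and bracket below 0.05 N), for 0.2 s.
2. the index pin is pulled clear of the rail (value of joint index_pin above 0.009 m), for 0.1 s.
3. the pin has dropped into the next hole toward the die (value of joint gauge_slide between 0.0203 and 0.0237 m and value of joint index_pin below 0.0045 m), for 0.1 s.
At the end, for the whole second after the job is handed in: Slide in the next hole (22 mm, within 1.7 mm); fingers on the knob (over 2 N) keep the pin home (within 0.8 mm); both brackets stand upright on the board (within 7 degrees), not touching, their centres within 100 mm, the moved one released and at rest (value of joint gauge_slide between 0.0203 and 0.0237 m and value of joint index_pin below 0.0008 m and contact force between the fingers and index_pin above 2 N and height (world z) of bracket below 0.004 m and angle between each of bracket, finished_bracket's own z axis and vertical below 0.12 rad and horizontal distance between bracket and finished_bracket below 0.1 m and contact force between bracket and finished_bracket below 0.05 N and linear speed of bracket below 0.02 m/s); the arm keeps its last pose, push and grip.
It fails at once if the finished bracket is pushed away (over 20 mm) (distance of finished_bracket from where it was at the start of the episode above 0.02 m).
It fails at once if the slide is run past the next hole (over 8 mm beyond it) (value of joint gauge_slide above 0.03 m).
It fails at once if the bracket is tipped over (angle between bracket's own z axis and vertical above 0.8 rad).
It also fails if it takes over 54 s, if anything falls off the work surface, if the arm or the gripper's body presses on something with over 40 N, if the wrist force passes 120 N, or if a joint passes its speed limit or range.

### The arm

A 6-joint arm with a two-finger parallel gripper is mounted at the origin on a cart in front of the work surface, level with it; the furniture and walls round the work are solid. World frame = base frame: x ahead of the robot, y to its left, z up, the work surface at z = 0. Lengths are in m, angles in degrees, forces in N, time in s.
With the tool pointing down it reaches from about 0.3 to 0.75 m from the base axis. Payload 8.5 kg.
Tool frame: the origin (TCP) lies midway between the tips of the shut fingers; the grasp point (between the pads) lies 19 mm behind it; z points along the fingers, y is the direction in which the jaws open and shut (so a half turn about z gives the same grasp; the last joint's range is limited). The gripper opens to 85 mm and grips with 20 to 120 N. Pads are 22 mm wide; open, the fingers measure 114 mm over their backs; the gripper's body (76 mm by 85 mm) begins 54 mm behind the grasp point. The pads swing forward as they close: fully open they stand 13 mm farther back than shut.
Start: joints at [55.445, 21.807, 74.336, -0, 83.858, -12.336], TCP at [0.208, 0.509, 0.231] pointing down, gripper open.
Joint ranges: [-178.18, 178.18], [-50.72, 133.34], [12.68, 142.11], [-81.47, 261.47], [9.98, 163.14], [-165.26, 165.26]. Speed limits (degrees/s): [136.94, 136.94, 180, 180, 180, 180].

### API

Orientations are given as a 3x3 rotation matrix whose columns are the frame's x, y, z axes.
In Python, from rig import env, eyes, close_job gives the robot as it stands.
- The arm moves only by the tool jog_arm, never from a script. Its argument "deltas" is one flat list of numbers, 7 for each row, row after row: the shift along the tool's x, y, z in units of 0.75 m (1.0 is 0.75 m), then the turn, a rotation vector about the tool's x, y, z in units of 180 degrees (1.0 is 180 degrees), then the gripper command: -1 is fully open, 1 is shut, values between are in proportion. In form: [dx, dy, dz, ax, ay, az, fingers, dx, dy, dz, ax, ay, az, fingers, ...]. A call has 1 to 12 rows; each row is the pose to reach, as a shift and turn from the pose commanded when the call began, along the tool's axes at that moment, turning the shorter way round; what a row does not reach only later rows make up. A row lasts 1/12 s, in which the tool goes at most 41.7 mm and 7.16 degrees, less where a joint would pass 70% of its speed; a pose out of reach is approached as far as the arm can. A call with a number of a shift or a turn outside -1 to 1 is refused whole. A call with a gripper value outside its range is refused whole. The fingers move at their own pace and stop on an object; "grip_force" is the grip in N (left out, the last holds). Time passes only in rows, so rows that repeat a pose let the fingers close. It gives the time, the measured TCP pose, the force and the opening at its end, in the units of the state.
- env.observe(): the state, without advancing time (a new reading comes with each control period).
- eyes.get_image(name): name is "scene" or "top" or "wrist"; returns the picture (384x512x3 uint8, red, green, blue); there is no depth.
- eyes.camera_params(name): a dict with "intrinsics" (3x3 intrinsics, pixels), "R" (3x3) and "t" (3): a world point X has camera coordinates R X + t; the wrist camera has in their place "mount" (4x4, takes a point from camera to tool coordinates, whose origin is the TCP and whose axes are the flange's). Camera axes: x right, y down, z forward; pixel columns grow to the right and rows downward; lengths in m; the calibration is good to about 2 mm. The wrist camera is an equidistant fisheye: a pixel r from the principal point sees the ray r / f radians off the axis. A picture is of the moment at which its call begins: read the wrist's pose just before it. camera_params takes no time and is no camera call.
- close_job(): hands the job in, once; it reports no verdict.
The state is a dict: "time_s": time; "q": joint angles; "qvel": joint speeds; "joint_efforts": joint torques, N m; "position": TCP position; "tool_rot": TCP orientation; "ft_force": force on the tool from outside, world axes, zero at the start; "wrist_torque": the same for the moment, N m; "grip_width": finger opening in m.
Only numpy, scipy, OpenCV 4.12 (cv2) and the standard library are available. Lean on these libraries where they do the work, as an engineer would, in place of code of your own. Each camera call takes 0.05 s, during which the arm holds its last target.

## Working session

There is one attempt and no reset: what is moved stays moved. The work goes in short steps, Python scripts to look and compute and a tool call to move; the robot and the scene stay as the last step left them, time stands still between calls to the robot, and variables do not carry over. Pictures are saved under pics/ and viewed, and the job is handed in when it is done.

Besides the shell and the picture viewer there is one more tool, called after "Emit:" as a command line: name --argument value ..., lists and objects as JSON in quotes. jog_arm: Moves the arm, as the interface text tells. Its arguments: {"type":"object","properties":{"deltas":{"type":"array"},"grip_force":{"type":"number"}},"required":["deltas"]}

```bash
mkdir -p pics; ls
python3 - <<'E'
from rig import env, eyes
import cv2
s=env.observe(); print({k:s[k] for k in('time_s','position','tool_rot','grip_width','ft_force')})
for n in("scene","top","wrist"):
    im=eyes.get_image(n); cv2.imwrite(f"pics/{n}0.png",cv2.resize(im[:,:,::-1],(800,600),interpolation=cv2.INTER_CUBIC)); cv2.imwrite(f"pics/raw_{n}0.png",im[:,:,::-1])
    print(n,eyes.camera_params(n))
E
```

```text
pics
{'time_s': 0.0, 'position': array([0.20781032, 0.50890426, 0.23070897]), 'tool_rot': array([[-9.25759174e-01,  3.78112735e-01, -8.43468778e-04],
       [ 3.78113537e-01,  9.25758443e-01, -1.20790488e-03],
       [ 3.24124126e-04, -1.43715598e-03, -9.99998915e-01]]), 'grip_width': 0.08534686729672115, 'ft_force': array([-0.22043269, -0.20501467,  0.84068132])}
scene {'intrinsics': array([[458.49786227,   0.        , 257.8151101 ],
       [  0.        , 458.49786227, 186.9254746 ],
       [  0.        ,   0.        ,   1.        ]]), 'R': array([[ 0.47241339,  0.88133369,  0.00874787],
       [ 0.74786424, -0.39557937, -0.53311916],
       [-0.46639539,  0.25839485, -0.84599494]]), 't': array([-0.11250338, -0.40189367,  1.20527429])}
top {'intrinsics': array([[358.98660605,   0.        , 255.93874603],
       [  0.        , 358.98660605, 188.5495748 ],
       [  0.        ,   0.        ,   1.        ]]), 'R': array([[-0.02922394, -0.9993433 , -0.02142258],
       [-0.98712244,  0.03222541, -0.15668702],
       [ 0.15727447,  0.01656769, -0.98741595]]), 't': array([-0.13417146,  0.53934402,  0.84288244])}
wrist {'intrinsics': array([[297.31863964,   0.        , 260.61309296],
       [  0.        , 297.31863964, 188.04741388],
       [  0.        ,   0.        ,   1.        ]]), 'mount': array([[-1.78547490e-04, -9.51874677e-01, -3.06487467e-01,
         7.75393653e-02],
       [ 9.99998357e-01, -7.22825191e-04,  1.66235769e-03,
         1.47726951e-04],
       [-1.80389305e-03, -3.06486667e-01,  9.51873242e-01,
        -1.43193773e-01],
       [ 0.00000000e+00,  0.00000000e+00,  0.00000000e+00,
         1.00000000e+00]])}
```

View pics/scene0.png

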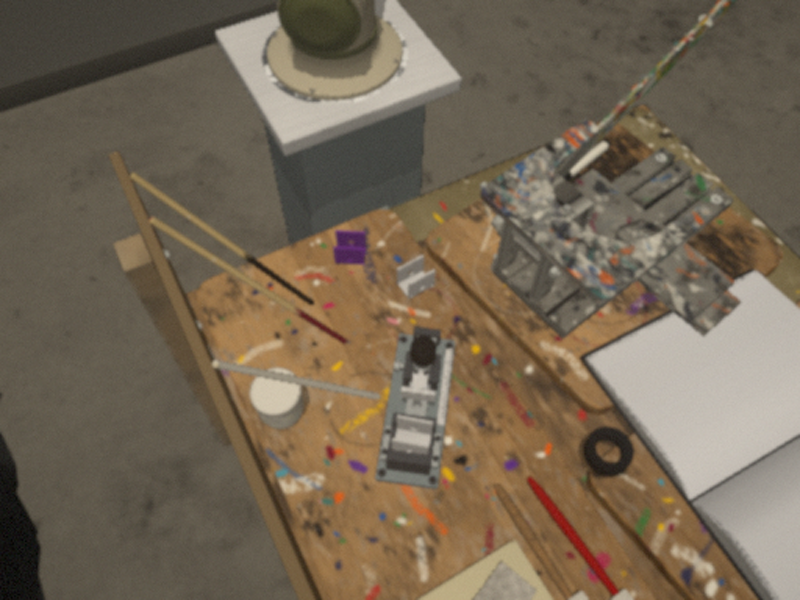

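View pics/top0.png

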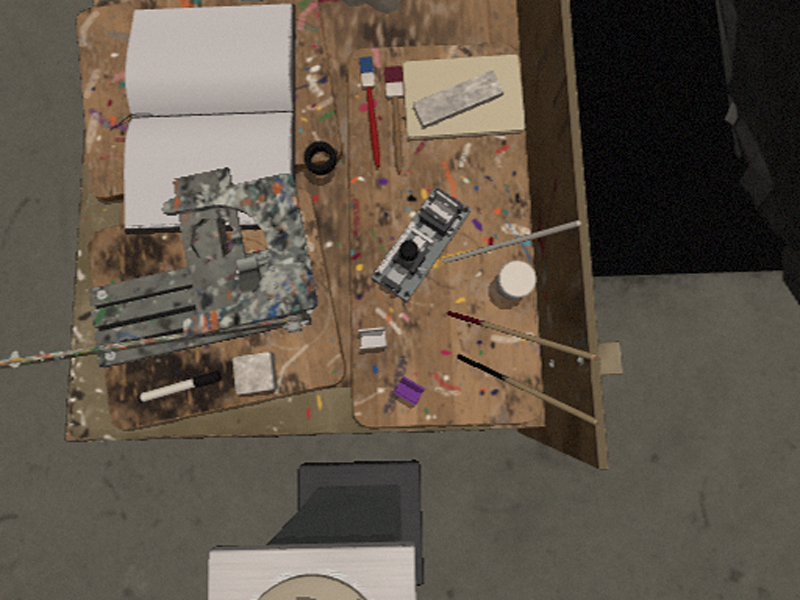

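View pics/wrist0.png

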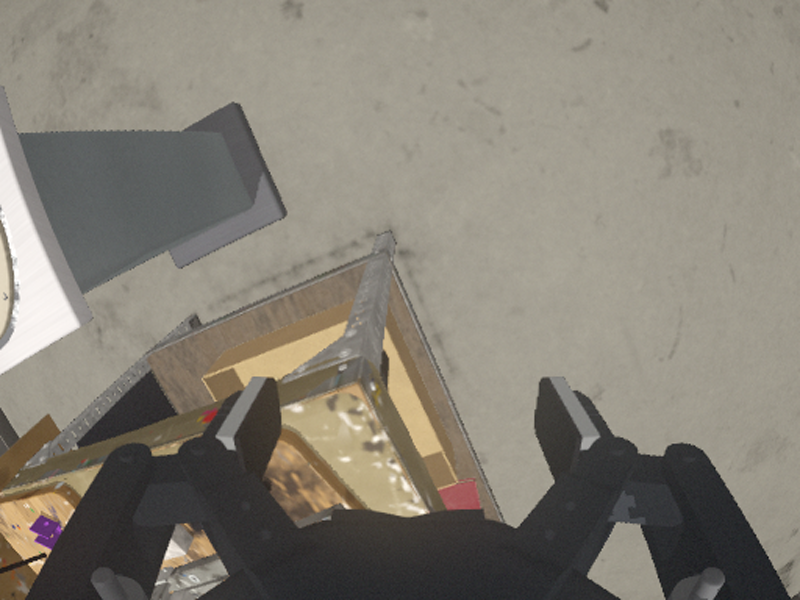

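The scene view shows the die around (412,445), the knob at (424,348), the finished bracket at (415,277) and a purple decoy at (350,247). In the top view the die is at about (440,210), the knob at (408,250) and the finished bracket at (372,338). I'll zoom in to measure these.

Run:
```python
import cv2
a=cv2.imread('pics/raw_top0.png'); c=a[110:260,215:345]; cv2.imwrite('pics/ctop.png',cv2.resize(c,None,fx=4,fy=4,interpolation=cv2.INTER_CUBIC))
a=cv2.imread('pics/raw_scene0.png'); c=a[150:320,200:340]; cv2.imwrite('pics/cscene.png',cv2.resize(c,None,fx=3.5,fy=3.5,interpolation=cv2.INTER_CUBIC))
```

```text
(no output)
```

View pics/ctop.png

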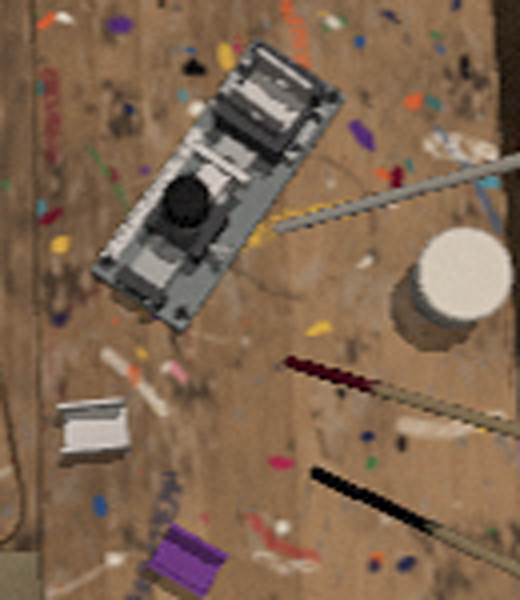

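View pics/cscene.png

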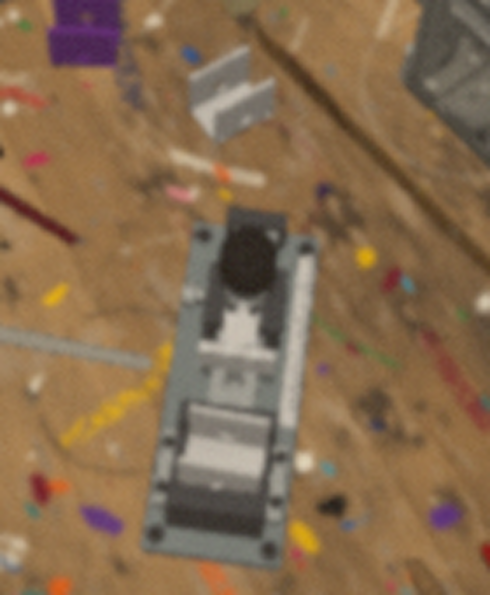

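```bash
cat > h.py <<'E'
import numpy as np, cv2
from scipy.optimize import least_squares
from rig import env, eyes
def proj(cam,X):
    p=eyes.camera_params(cam); c=np.asarray(X)@p['R'].T+p['t']; k=p['intrinsics']
    return np.c_[c[:,0]/c[:,2]*k[0,0]+k[0,2], c[:,1]/c[:,2]*k[1,1]+k[1,2]]
def wpar(pos,R):
    return eyes.camera_params('wrist'),np.asarray(pos),np.asarray(R)
def wproj(X,pos,R):
    p=eyes.camera_params('wrist'); M=p['mount'];k=p['intrinsics']
    t=(np.asarray(X)-pos)@R; c=(t-M[:3,3])@M[:3,:3]
    th=np.arctan2(np.hypot(c[:,0],c[:,1]),c[:,2]); ph=np.arctan2(c[:,1],c[:,0])
    r=th*k[0,0]
    return np.c_[k[0,2]+r*np.cos(ph),k[1,2]+r*np.sin(ph)]
def T(p,L):
    c,s=np.cos(p[2]),np.sin(p[2]); L=np.asarray(L,float)
    return np.c_[p[0]+c*L[:,0]-s*L[:,1],p[1]+s*L[:,0]+c*L[:,1],L[:,2]]
def fit(obs,p0):
    # obs: list (projector, L, pix)
    f=lambda p: np.concatenate([(pr(T(p,L))-np.asarray(px)).ravel() for pr,L,px in obs])
    r=least_squares(f,p0,loss='soft_l1'); return r.x,f(r.x).reshape(-1,2)
E
python3 - <<'E'
from h import *
t=lambda a:(np.array(a,float)+.5)/4-.5+[215,110]
s=lambda a:(np.array(a,float)+.5)/3.5-.5+[200,150]
L=np.array([(132,36,10),(132,-36,10),(-58,36,10),(-58,-36,10),(0,0,94)])/1e3
o=[(lambda X:proj('top',X),L,t([(260,42),(343,98),(95,270),(183,330),(187,198)])),
(lambda X:proj('scene',X),L,s([(283,567),(145,550),(318,238),(192,225),(248,250)]))]
p,r=fit(o,[.5,-.1,-.6]);print('jig',p,np.degrees(p[2]));print(r.round(1))
L=np.array([(15,20,36),(15,-20,36),(-15,20,36),(-15,-20,36)])/1e3
o=[(lambda X:proj('top',X),L,t([(57,405),(125,400),(57,452),(130,447)])),
(lambda X:proj('scene',X),L[2:],s([(247,48),(190,75)]))]
o=[o[0],(lambda X:proj('scene',X),L,s([(275,80),(217,108),(247,48),(190,75)]))]
p,r=fit(o,[.35,-.1,0]);print('fin',p,np.degrees(p[2]));print(r.round(1))
E
```

```text
jig [ 0.59597318 -0.16718817 -0.62435996] -35.773190542135694
[[-1.1 -1.6]
 [ 1.2 -0.9]
 [-0.8  0.4]
 [ 0.5  0.9]
 [ 0.3 -0.1]
 [ 0.2  0.5]
 [-1.  -0.1]
 [ 0.3 -0.2]
 [ 0.2 -0.9]
 [ 0.1 -0. ]]
fin [ 0.4679684  -0.10429645  0.05435423] 3.1142680490871584
[[ 0.4  0.2]
 [-0.4  0.1]
 [ 1.2  0.7]
 [-0.7  0.5]
 [ 0.3  0.8]
 [ 0.   1.3]
 [ 0.4 -0.5]
 [-0.   0.1]]
```

Run:
```python
from h import *
def ray(cam,u,v):
    p=eyes.camera_params(cam);k=p['intrinsics'];d=np.linalg.inv(k)@[u,v,1];return -p['R'].T@p['t'],p['R'].T@d
def plane(cam,a,b):
    C,d1=ray(cam,*a);_,d2=ray(cam,*b);n=np.cross(d1,d2);return C,n/np.linalg.norm(n)
k=.64
C1,n1=plane('top',np.array([300,322])*k,np.array([10,361])*k)
C2,n2=plane('scene',np.array([640,88])*k,np.array([728,4])*k)
d=np.cross(n1,n2);d/=np.linalg.norm(d)
x=np.linalg.lstsq(np.array([n1,n2,d]),np.array([n1@C1,n2@C2,0]),rcond=None)[0]
for s in (-.2,-.1,0,.1,.2,.3,.4,.5,.6,.7,.8):
    X=x+s*d;print(X.round(3),(proj('top',[X])/k).round(),(proj('scene',[X])/k).round())
for cam,u,v in(('top',10,361),('scene',590,160)):
    C,r=ray(cam,u*k,v*k)
    for z in(0,.1,.2,.3):print(cam,z,(C+r*(z-C[2])/r[2]).round(3))
```

```text
[ 0.515 -0.149  0.025] [[400. 309.]] [[402. 315.]]
[ 0.5   -0.06   0.067] [[341. 317.]] [[460. 260.]]
[0.485 0.029 0.109] [[275. 325.]] [[518. 205.]]
[0.47  0.119 0.152] [[203. 335.]] [[577. 148.]]
[0.455 0.208 0.194] [[122. 346.]] [[636.  91.]]
[0.44  0.298 0.236] [[ 31. 358.]] [[697.  34.]]
[0.425 0.387 0.278] [[-72. 372.]] [[758. -25.]]
[0.41  0.477 0.32 ] [[-189.  388.]] [[820. -84.]]
[0.395 0.566 0.362] [[-325.  406.]] [[ 883. -144.]]
[0.38  0.656 0.404] [[-483.  427.]] [[ 946. -204.]]
[0.365 0.745 0.447] [[-669.  452.]] [[1011. -266.]]
top 0 [0.452 0.494 0.   ]
top 0.1 [0.446 0.422 0.1  ]
top 0.2 [0.44 0.35 0.2 ]
top 0.3 [0.434 0.277 0.3  ]
scene 0 [0.396 0.236 0.   ]
scene 0.1 [0.46  0.161 0.1  ]
scene 0.2 [0.525 0.086 0.2  ]
scene 0.3 [0.589 0.01  0.3  ]
```

```bash
cat >> h.py <<'E'
from scipy.spatial.transform import Rotation as Ro
def Rd(yaw):
    y=np.radians(yaw); Y=np.array([np.cos(y),np.sin(y),0]); Z=np.array([0,0,-1.]); return np.c_[np.cross(Y,Z),Y,Z]
def d(pos,yaw,s=None):
    s=s or env.observe(); R=np.asarray(s['tool_rot'])
    t=R.T@(np.asarray(pos)-s['position'])/.75
    v=Ro.from_matrix(R.T@Rd(yaw)).as_rotvec()/np.pi
    print(pos,yaw,np.r_[t,v].round(4).tolist())
E
python3 - <<'E'
from h import *
d([.31,.12,.25],20);d([.36,-.1,.25],-36); d([.29,.2,.24],20)
E
```

```text
[0.31, 0.12, 0.25] 20 [-0.3222, -0.4287, -0.0252, -0.0004, 0.0001, 0.2655]
[0.36, -0.1, 0.25] -36 [-0.4948, -0.675, -0.0249, -0.0003, 0.0003, 0.5766]
[0.29, 0.2, 0.24] 20 [-0.2572, -0.34, -0.0119, -0.0004, 0.0001, 0.2655]
```

Emit:
jog_arm --deltas '[-0.257,-0.34,-0.012,0,0,0.2655,-0.25,-0.257,-0.34,-0.012,0,0,0.2655,-0.25,-0.257,-0.34,-0.012,0,0,0.2655,-0.25,-0.257,-0.34,-0.012,0,0,0.2655,-0.25,-0.257,-0.34,-0.012,0,0,0.2655,-0.25,-0.257,-0.34,-0.012,0,0,0.2655,-0.25,-0.257,-0.34,-0.012,0,0,0.2655,-0.25,-0.257,-0.34,-0.012,0,0,0.2655,-0.25,-0.322,-0.4287,-0.025,0,0,0.2655,-0.25,-0.322,-0.4287,-0.025,0,0,0.2655,-0.25,-0.322,-0.4287,-0.025,0,0,0.2655,-0.25,-0.322,-0.4287,-0.025,0,0,0.2655,-0.25]'

```text
time_s: 1.15
position: [0.3106, 0.1182, 0.2502]
tool_rot: [[-0.336, 0.942, 0.0], [0.942, 0.336, 0.0], [-0.0, 0.0, -1.0]]
ft_force: [-0.2, 0.6, 0.4]
grip_width: 0.0532
```

Run:
```python
from h import *
d([.36,-.1,.25],-20);d([.66,-.214,.2],-35.8)
```

```text
[0.36, -0.1, 0.25] -20 [-0.2962, -0.0357, 0.0003, 0.0001, -0.0, 0.2201]
[0.66, -0.214, 0.2] -35.8 [-0.5736, 0.29, 0.0671, 0.0001, -0.0, 0.3079]
```

Emit:
jog_arm --deltas '[-0.296,-0.036,0,0,0,0.22,-0.25,-0.296,-0.036,0,0,0,0.22,-0.25,-0.296,-0.036,0,0,0,0.22,-0.25,-0.296,-0.036,0,0,0,0.22,-0.25,-0.296,-0.036,0,0,0,0.22,-0.25,-0.5736,0.29,0.067,0,0,0.308,-0.25,-0.5736,0.29,0.067,0,0,0.308,-0.25,-0.5736,0.29,0.067,0,0,0.308,-0.25,-0.5736,0.29,0.067,0,0,0.308,-0.25,-0.5736,0.29,0.067,0,0,0.308,-0.25,-0.5736,0.29,0.067,0,0,0.308,-0.25,-0.5736,0.29,0.067,0,0,0.308,-0.25]'

```text
time_s: 2.15
position: [0.6255, -0.1917, 0.205]
tool_rot: [[0.578, 0.816, -0.001], [0.816, -0.578, 0.001], [0.0, -0.001, -1.0]]
ft_force: [0.7, 0.1, 0.2]
grip_width: 0.0532
```

Emit:
jog_arm --deltas '[0,0,0,0,0,0,-0.25,0,0,0,0,0,0,-0.25]'

```text
time_s: 2.32
position: [0.6246, -0.1919, 0.2032]
tool_rot: [[0.578, 0.816, -0.004], [0.816, -0.578, 0.002], [-0.0, -0.004, -1.0]]
ft_force: [-1.0, 1.0, 0.2]
grip_width: 0.0531
```

Run:
```python
from h import *
s=env.observe(); im=eyes.get_image('wrist'); print(s['time_s'],s['position'],s['tool_rot'])
np.savez('w1',pos=s['position'],R=s['tool_rot'],im=im)
cv2.imwrite('pics/w1.png',cv2.resize(im[:,:,::-1],(800,600),interpolation=cv2.INTER_CUBIC))
```

```text
2.3167 [ 0.62455439 -0.19188264  0.20316043] [[ 5.77783596e-01  8.16182073e-01 -3.59709626e-03]
 [ 8.16189932e-01 -5.77779731e-01  2.13929790e-03]
 [-3.32272716e-04 -4.17196499e-03 -9.99991242e-01]]
```

View pics/w1.png

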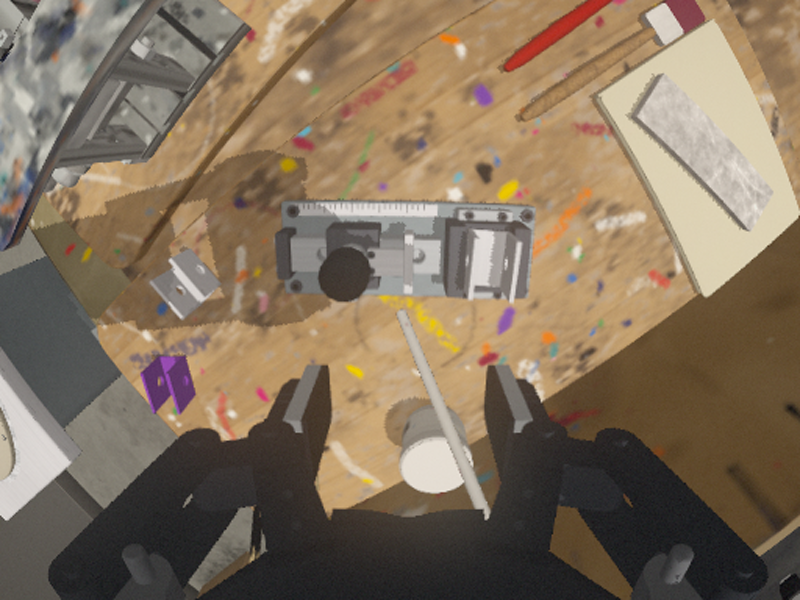

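Run:
```python
from h import *
im=np.load('w1.npz')['im'][:,:,::-1]
cv2.imwrite('pics/cw1.png',cv2.resize(im[120:200,90:350],None,fx=3,fy=3,interpolation=cv2.INTER_CUBIC))
k=.64
def ray(cam,u,v):
    p=eyes.camera_params(cam);K=p['intrinsics'];dd=np.linalg.inv(K)@[u,v,1];return -p['R'].T@p['t'],p['R'].T@dd
def tri(a,b):
    C1,r1=ray('top',*(np.array(a)*k));C2,r2=ray('scene',*(np.array(b)*k))
    A=np.c_[r1,-r2];x=np.linalg.lstsq(A,C2-C1,rcond=None)[0];P=C1+r1*x[0];Q=C2+r2*x[1];return ((P+Q)/2).round(3),np.linalg.norm(P-Q).round(4)
print('foot',tri((446,262),(378,397)),'top',tri((578,223),(215,363)))
print(tri((449,315),(345,340)),tri((595,357),(153,221)))
```

```text
foot (array([ 0.593, -0.226,  0.008]), np.float64(0.0035)) top (array([ 0.587, -0.379,  0.233]), np.float64(0.0003))
(array([ 0.505, -0.227,  0.009]), np.float64(0.0031)) (array([ 0.421, -0.379,  0.248]), np.float64(0.0027))
```

View pics/cw1.png

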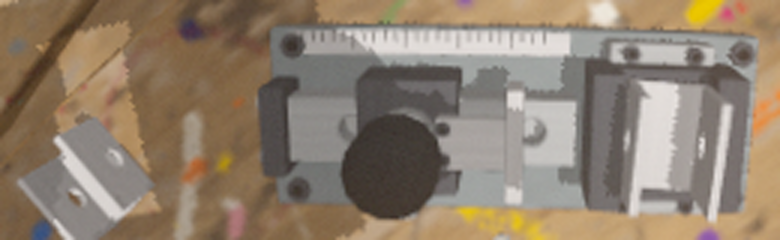

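Run:
```python
from h import *
t=lambda a:(np.array(a,float)+.5)/4-.5+[215,110]
s=lambda a:(np.array(a,float)+.5)/3.5-.5+[200,150]
w=lambda a:(np.array(a,float)+.5)/3-.5+[90,120]
z=np.load('w1.npz');wp=lambda X:wproj(X,z['pos'],z['R'])
L=np.array([(132,36,10),(132,-36,10),(-58,36,10),(-58,-36,10),(0,0,94)])/1e3
W=(wp,L,w([(755,38),(745,212),(272,25),(278,202),(391,167)]))
A=(lambda X:proj('top',X),L,t([(260,42),(343,98),(95,270),(183,330),(187,198)]))
B=(lambda X:proj('scene',X),L,s([(283,567),(145,550),(318,238),(192,225),(248,250)]))
for o in([W],[A,B],[W,A,B]):
    p,r=fit(o,[.5,-.1,-.6]);print('jig',p,np.degrees(p[2]));print(abs(r).max().round(1),r[:5].round(1).tolist())
im=z['im'][:,:,::-1][120:200,90:350];im=cv2.resize(im,None,fx=3,fy=3,interpolation=cv2.INTER_CUBIC)
def dr(p,Ls,z0,col):
    q=wp(T(p,Ls)+[0,0,z0]); q=(q-[90,120]+.5)*3-.5
    cv2.polylines(im,[np.round(q*16).astype(np.int32)],True,col,1,cv2.LINE_AA,4)
def br(p,z0):
    for a in(15,-15): dr(p,np.array([(a,20,36),(a,-20,36),(a,-20,0),(a,20,0)])/1e3,z0,(0,255,0) if a>0 else (0,0,255))
dr(p,L[[0,1,3,2]],0,(255,0,0))
c=T(p,[(.092,0,0)])[0]; print('die',c); br([c[0],c[1],p[2]],.031)
br([.468,-.1043,.054],0)
cv2.imwrite('pics/ov1.png',im)
```

```text
jig [ 0.59897819 -0.16490117 -0.64104515] -36.729181386760445
2.8 [[2.4, -0.7], [0.4, 0.3], [-0.4, -0.5], [-0.0, -0.3], [-0.8, 2.8]]
jig [ 0.59597318 -0.16718817 -0.62435996] -35.773190542135694
1.6 [[-1.1, -1.6], [1.2, -0.9], [-0.8, 0.4], [0.5, 0.9], [0.3, -0.1]]
jig [ 0.59768723 -0.16574518 -0.63433133] -36.344507844364266
4.4 [[1.8, -0.2], [0.1, 0.7], [-1.0, 1.0], [-0.2, 1.1], [-1.4, 4.4]]
die [ 0.6717903  -0.22026798  0.        ]
```

View pics/ov1.png

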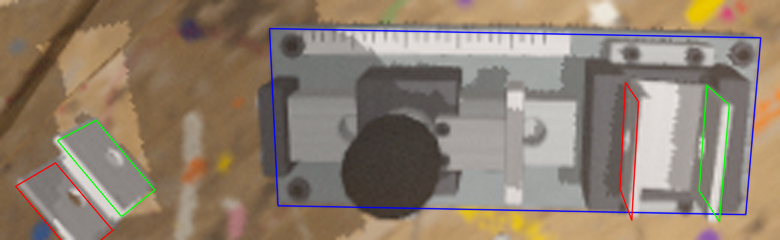

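Run:
```python
from h import *
d([.6718,-.2203,.11],-36.3);d([.6718,-.2203,.05],-36.3)
```

```text
[0.6718, -0.2203, 0.11] -36.3 [0.006, 0.0748, 0.1262, -0.0008, 0.0001, 0.0055]
[0.6718, -0.2203, 0.05] -36.3 [0.006, 0.075, 0.2062, -0.0008, 0.0001, 0.0055]
```

Emit:
jog_arm --deltas '[0.006,0.075,0.126,-0.0008,0,0.0055,-0.25,0.006,0.075,0.126,-0.0008,0,0.0055,-0.25,0.006,0.075,0.126,-0.0008,0,0.0055,-0.25,0.006,0.075,0.126,-0.0008,0,0.0055,-0.25,0.006,0.075,0.126,-0.0008,0,0.0055,-0.25]' --grip_force 40

```text
time_s: 2.78
position: [0.671, -0.2213, 0.112]
tool_rot: [[0.593, 0.805, 0.001], [0.805, -0.593, -0.001], [-0.0, 0.001, -1.0]]
ft_force: [-0.4, -0.8, 1.0]
grip_width: 0.0535
```

Run:
```python
from h import *
s=env.observe(); im=eyes.get_image('wrist'); print(s['time_s'],s['position'])
np.savez('w2',pos=s['position'],R=s['tool_rot'],im=im)
im=cv2.resize(im[:,:,::-1],(800,600),interpolation=cv2.INTER_CUBIC)
k=1.5625
p=[.6718,-.2203,np.radians(-36.3)]
for a in(15,-15):
    q=wproj(T(p,np.array([(a,20,36),(a,-20,36),(a,-20,0),(a,20,0)])/1e3)+[0,0,.031],s['position'],s['tool_rot'])
    cv2.polylines(im,[np.round((q+.5)*k-.5).astype(np.int32)],True,(0,255,0),1,cv2.LINE_AA)
cv2.imwrite('pics/w2.png',im)
d([.6718,-.2203,.05],-36.3)
```

```text
2.7833 [ 0.67098832 -0.22129654  0.11197369]
[0.6718, -0.2203, 0.05] -36.3 [0.0017, -0.001, 0.0852, 0.0014, -0.0001, -0.0005]
```

View pics/w2.png

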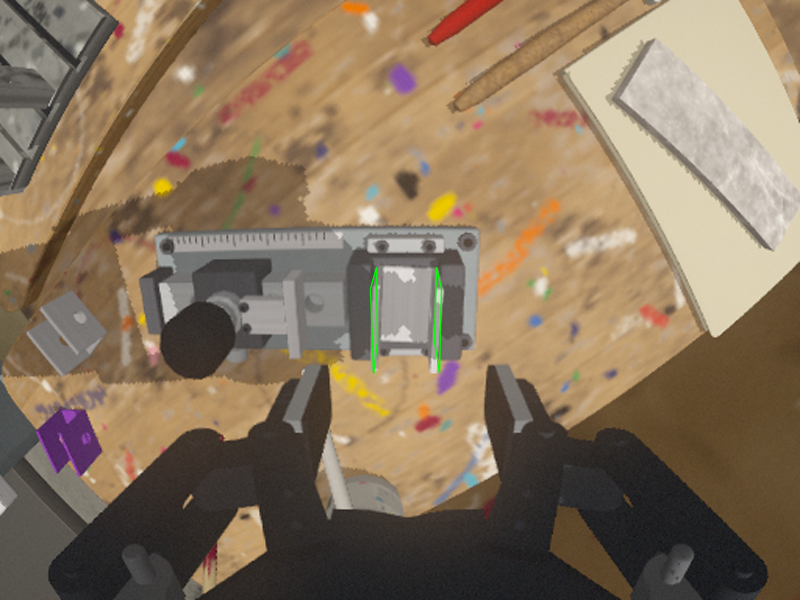

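The overlay lies on the bracket's legs, with tops at about (375,270–372) and (438,270–372), and the jaws straddle it symmetrically. Next I go down and close.

Emit:
jog_arm --deltas '[0.0015,-0.001,0.045,0,0,0,-0.25,0.0015,-0.001,0.085,0,0,0,-0.25,0.0015,-0.001,0.085,0,0,0,-0.25,0.0015,-0.001,0.085,0,0,0,-0.25,0.0015,-0.001,0.085,0,0,0,0.8,0.0015,-0.001,0.085,0,0,0,0.8,0.0015,-0.001,0.085,0,0,0,0.8,0.0015,-0.001,0.085,0,0,0,0.8,0.0015,-0.001,0.085,0,0,0,0.8,0.0015,-0.001,0.085,0,0,0,0.8]' --grip_force 40

```text
time_s: 3.67
position: [0.6716, -0.2209, 0.0517]
tool_rot: [[0.594, 0.805, 0.003], [0.805, -0.594, -0.002], [0.0, 0.003, -1.0]]
ft_force: [-7.6, 5.2, 10.7]
grip_width: 0.0287
```

Emit:
jog_arm --deltas '[0,0,-0.01,0,0,0,0.8,0,0,-0.03,0,0,0,0.8,0,0,-0.06,0,0,0,0.8,0,0,-0.1,0,0,0,0.8,0,0,-0.1,0,0,0,0.8,0,0,-0.1,0,0,0,0.8]'

```text
time_s: 4.17
position: [0.6727, -0.2219, 0.1267]
tool_rot: [[0.594, 0.804, 0.008], [0.805, -0.594, -0.005], [0.001, 0.009, -1.0]]
ft_force: [-0.9, -0.4, -1.9]
grip_width: 0.0292
```

Run:
```python
from h import *
s=env.observe(); im=eyes.get_image('wrist'); print(s['time_s'],s['position'],s['grip_width'],s['ft_force'])
cv2.imwrite('pics/w3.png',cv2.resize(im[:,:,::-1],(800,600),interpolation=cv2.INTER_CUBIC))
```

```text
4.1667 [ 0.67267249 -0.22188358  0.12670395] 0.02924196170837493 [-0.92214477 -0.44392393 -1.85484165]
```

View pics/w3.png

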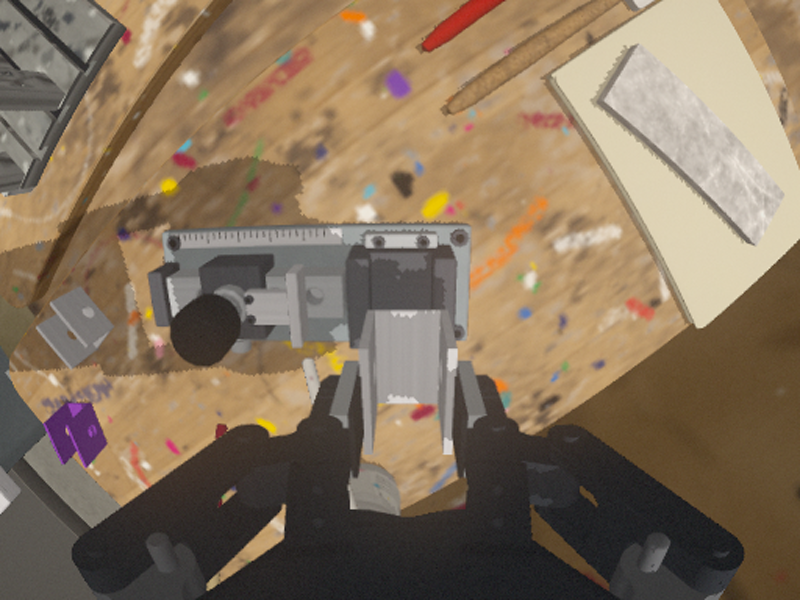

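Run:
```python
from h import *
d([.6727,-.222,.155],-36.3);d([.471,-.16,.155],3.1);d([.471,-.16,.06],3.1)
```

```text
[0.6727, -0.222, 0.155] -36.3 [0.0001, 0.0015, -0.0407, 0.0017, -0.0001, -0.0008]
[0.471, -0.16, 0.155] 3.1 [-0.0931, -0.264, -0.0421, 0.0016, 0.0004, -0.2197]
[0.471, -0.16, 0.06] 3.1 [-0.0931, -0.2647, 0.0846, 0.0016, 0.0004, -0.2197]
```

Emit:
jog_arm --deltas '[0,0.001,-0.042,0.0016,0,0,0.8,0,0.001,-0.042,0.0016,0,0,0.8,-0.02,-0.05,-0.042,0.0016,0,-0.04,0.8,-0.045,-0.12,-0.042,0.0016,0,-0.08,0.8,-0.065,-0.18,-0.042,0.0016,0,-0.12,0.8,-0.08,-0.225,-0.042,0.0016,0,-0.16,0.8,-0.0931,-0.264,-0.042,0.0016,0.0004,-0.2197,0.8,-0.0931,-0.264,-0.042,0.0016,0.0004,-0.2197,0.8,-0.0931,-0.264,-0.042,0.0016,0.0004,-0.2197,0.8,-0.0931,-0.264,-0.042,0.0016,0.0004,-0.2197,0.8]'

```text
time_s: 5.05
position: [0.4714, -0.1603, 0.1542]
tool_rot: [[-0.052, 0.999, -0.001], [0.999, 0.052, 0.0], [0.0, -0.001, -1.0]]
ft_force: [0.1, -0.1, -0.8]
grip_width: 0.029
```

Run:
```python
from h import *
s=env.observe(); print(s['time_s'],s['position'],s['grip_width'],s['ft_force'])
for n in ('wrist','top'):
    im=eyes.get_image(n)
    cv2.imwrite(f'pics/{n}4.png',cv2.resize(im[:,:,::-1],(800,600),interpolation=cv2.INTER_CUBIC))
d([.471,-.16,.06],3.1);d([.471,-.16,.021],3.1)
```

```text
5.05 [ 0.47142554 -0.1603485   0.15419493] 0.029032069361019108 [ 0.14440056 -0.05888466 -0.79422387]
[0.471, -0.16, 0.06] 3.1 [0.0008, -0.0012, 0.1252, -0.0004, -0.0002, -0.0006]
[0.471, -0.16, 0.021] 3.1 [0.0008, -0.0011, 0.1772, -0.0004, -0.0002, -0.0006]
```

View pics/wrist4.png

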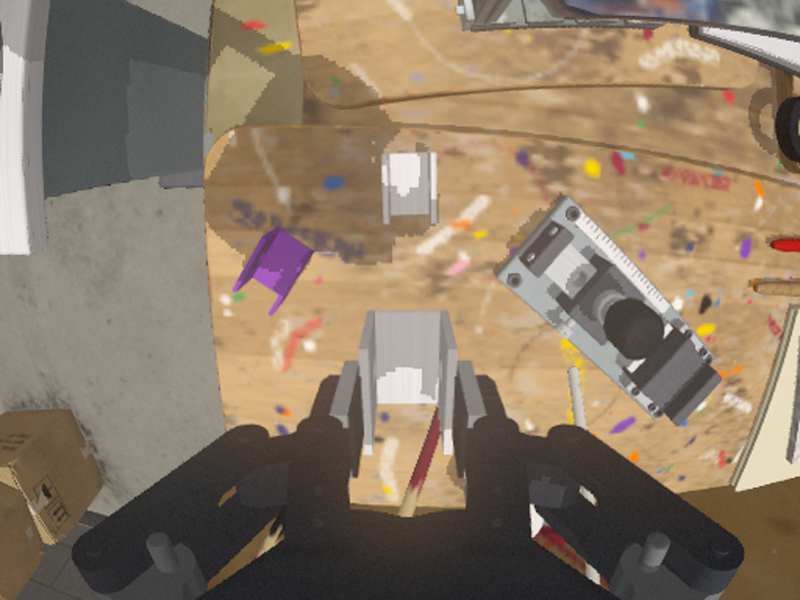

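View pics/top4.png

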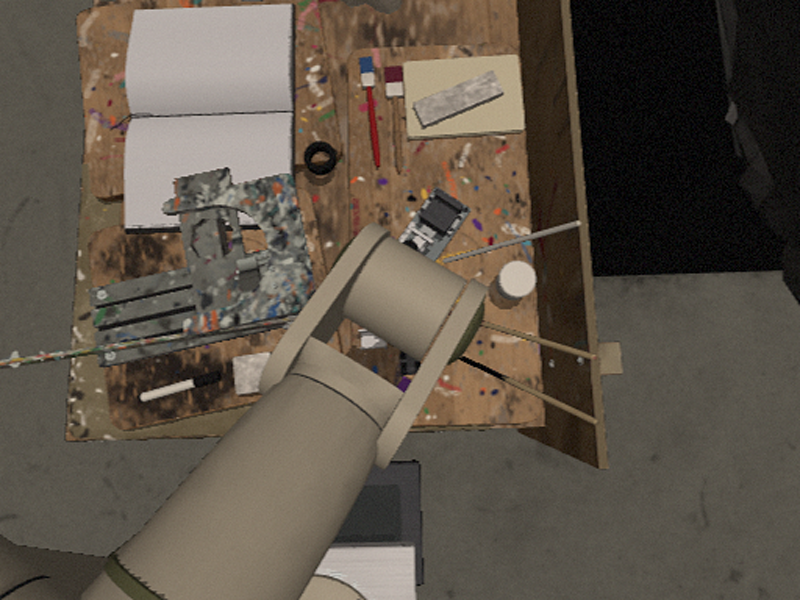

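Emit:
jog_arm --deltas '[0.0008,-0.001,0.045,-0.0004,0,-0.0006,0.8,0.0008,-0.001,0.09,-0.0004,0,-0.0006,0.8,0.0008,-0.001,0.13,-0.0004,0,-0.0006,0.8,0.0008,-0.001,0.155,-0.0004,0,-0.0006,0.8,0.0008,-0.001,0.165,-0.0004,0,-0.0006,0.8,0.0008,-0.001,0.17,-0.0004,0,-0.0006,0.8,0.0008,-0.001,0.17,-0.0004,0,-0.0006,0.8,0.0008,-0.001,0.17,-0.0004,0,-0.0006,0.8]'

```text
time_s: 5.82
position: [0.4706, -0.1597, 0.0272]
tool_rot: [[-0.056, 0.998, 0.001], [0.998, 0.056, 0.0], [0.0, 0.001, -1.0]]
ft_force: [0.1, -0.9, -1.0]
grip_width: 0.0291
```

Run:
```python
from h import *
s=env.observe(); print(s['time_s'],s['position'],s['tool_rot'][2],s['grip_width'],s['ft_force'])
im=eyes.get_image('wrist')
cv2.imwrite(f'pics/w5.png',cv2.resize(im[:,:,::-1],(800,600),interpolation=cv2.INTER_CUBIC))
d([.471,-.16,.021],3.1)
```

```text
5.8167 [ 0.47060402 -0.15965236  0.02723318] [ 9.33385098e-05  6.17411707e-04 -9.99999805e-01] 0.029144685694857456 [ 0.1209218  -0.89284889 -0.98183572]
[0.471, -0.16, 0.021] 3.1 [-0.0005, 0.0006, 0.0086, 0.0003, 0.0, 0.0006]
```

View pics/w5.png

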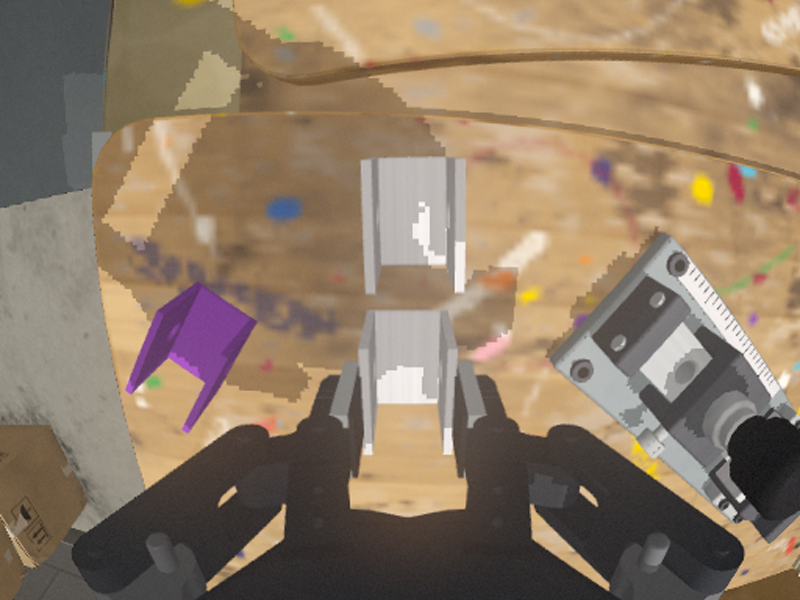

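There is a clear gap in y between the finished bracket (web ends at about row 265) and the held one (web starts at about row 310), and they are well aligned. Lowering gently.

Emit:
jog_arm --deltas '[0,0.0005,0.003,0,0,0,0.8,0,0.0005,0.006,0,0,0,0.8,0,0.0005,0.0085,0,0,0,0.8,0,0.0005,0.0085,0,0,0,0.8]'

```text
time_s: 6.2
position: [0.4703, -0.1593, 0.0207]
tool_rot: [[-0.056, 0.998, -0.0], [0.998, 0.056, 0.0], [0.0, 0.0, -1.0]]
ft_force: [-2.1, 1.0, 6.4]
grip_width: 0.0288
```

Emit:
jog_arm --deltas '[0,0,-0.0003,0,0,0,0.25,0,0,-0.0005,0,0,0,0.1,0,0,-0.0005,0,0,0,-0.1,0,0,-0.0005,0,0,0,-0.15,0,0,-0.0005,0,0,0,-0.15,0,0,-0.0005,0,0,0,-0.15]'

```text
time_s: 6.7
position: [0.47, -0.1592, 0.0203]
tool_rot: [[-0.056, 0.998, -0.001], [0.998, 0.056, 0.001], [0.001, -0.001, -1.0]]
ft_force: [-0.2, -0.1, -0.8]
grip_width: 0.0491
```

Emit:
jog_arm --deltas '[0,0,-0.02,0,0,0,-0.15,0,0,-0.06,0,0,0,-0.15,0,0,-0.11,0,0,0,-0.15,0,0,-0.16,0,0,0,-0.15,0,0,-0.16,0,0,0,-0.15]'

```text
time_s: 7.12
position: [0.4726, -0.1607, 0.1466]
tool_rot: [[-0.056, 0.998, 0.009], [0.998, 0.056, -0.005], [-0.005, 0.008, -1.0]]
ft_force: [0.1, -0.6, 0.6]
grip_width: 0.0492
```

Run:
```python
from h import *
s=env.observe(); print(s['time_s'],s['position'],s['tool_rot'][2],s['grip_width'],s['ft_force'])
im=eyes.get_image('wrist'); np.savez('w6',pos=s['position'],R=s['tool_rot'],im=im)
cv2.imwrite(f'pics/w6.png',cv2.resize(im[:,:,::-1],(800,600),interpolation=cv2.INTER_CUBIC))
```

```text
7.1167 [ 0.47259899 -0.16066631  0.14661938] [-0.0054994   0.00841408 -0.99994948] 0.04918768846041236 [ 0.10616442 -0.63683451  0.57375862]
```

View pics/w6.png

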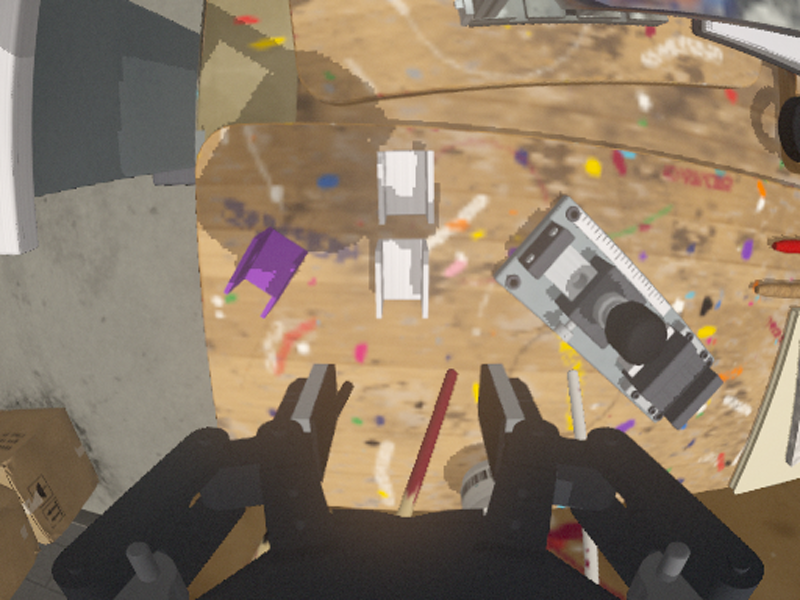

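Run:
```python
from h import *
d([.598,-.166,.15],-36.3)
```

```text
[0.598, -0.166, 0.15] -36.3 [-0.0174, 0.1679, -0.0077, 0.0019, 0.0004, 0.2196]
```

Emit:
jog_arm --deltas '[-0.0174,0.168,-0.008,0.0019,0.0004,0.2196,-0.25,-0.0174,0.168,-0.008,0.0019,0.0004,0.2196,-0.25,-0.0174,0.168,-0.008,0.0019,0.0004,0.2196,-0.25,-0.0174,0.168,-0.008,0.0019,0.0004,0.2196,-0.25,-0.0174,0.168,-0.008,0.0019,0.0004,0.2196,-0.25,-0.0174,0.168,-0.008,0.0019,0.0004,0.2196,-0.25,-0.0174,0.168,-0.008,0.0019,0.0004,0.2196,-0.25,-0.0174,0.168,-0.008,0.0019,0.0004,0.2196,-0.25]'

```text
time_s: 7.83
position: [0.5964, -0.1651, 0.1451]
tool_rot: [[0.59, 0.807, -0.008], [0.807, -0.59, 0.005], [-0.001, -0.009, -1.0]]
ft_force: [-0.2, 0.6, -0.7]
grip_width: 0.0533
```

Run:
```python
from h import *
s=env.observe(); print(s['time_s'],s['position'],s['tool_rot'][2],s['grip_width'],s['ft_force'])
im=eyes.get_image('wrist'); np.savez('w7',pos=s['position'],R=s['tool_rot'],im=im)
im=cv2.resize(im[:,:,::-1],(800,600),interpolation=cv2.INTER_CUBIC);k=1.5625
a=np.linspace(0,2*np.pi,40)
for z,c in((.094,(0,255,0)),(.068,(0,0,255))):
    q=wproj(np.c_[.598+.015*np.cos(a),-.166+.015*np.sin(a),0*a+z],s['position'],s['tool_rot'])
    cv2.polylines(im,[np.round((q+.5)*k-.5).astype(np.int32)],True,c,1,cv2.LINE_AA)
cv2.imwrite(f'pics/w7.png',im)
```

```text
7.8333 [ 0.59639877 -0.16513069  0.14505696] [-8.14672308e-04 -9.37880040e-03 -9.99955686e-01] 0.0533325328841043 [-0.19826146  0.59151611 -0.69487225]
```

View pics/w7.png

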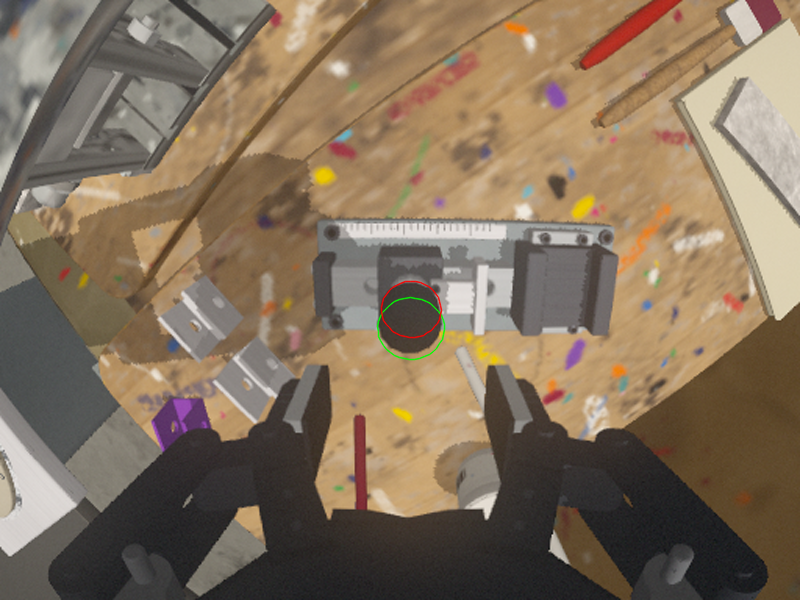

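Run:
```python
from h import *
d([.5985,-.1653,.063],-36.3)
```

```text
[0.5985, -0.1653, 0.063] -36.3 [0.0016, 0.0033, 0.1099, -0.0028, 0.0002, 0.0006]
```

Emit:
jog_arm --deltas '[0.0016,0.003,0.04,-0.0028,0,0.0006,-0.25,0.0016,0.003,0.08,-0.0028,0,0.0006,-0.25,0.0016,0.003,0.105,-0.0028,0,0.0006,-0.25,0.0016,0.003,0.11,-0.0028,0,0.0006,-0.25,0.0016,0.003,0.11,-0.0028,0,0.0006,-0.25,0.0016,0.003,0.11,-0.0028,0,0.0006,-0.25]' --grip_force 90

```text
time_s: 8.38
position: [0.5992, -0.1656, 0.0648]
tool_rot: [[0.593, 0.805, 0.002], [0.805, -0.593, -0.002], [-0.0, 0.003, -1.0]]
ft_force: [-0.4, 0.6, 0.8]
grip_width: 0.0533
```

Run:
```python
from h import *
s=env.observe(); print(s['time_s'],s['position'],s['tool_rot'][2],s['grip_width'],s['ft_force'])
im=eyes.get_image('wrist')
cv2.imwrite(f'pics/w8.png',cv2.resize(im[:,:,::-1],(800,600),interpolation=cv2.INTER_CUBIC))
```

```text
8.3833 [ 0.59924697 -0.16561001  0.06479577] [-2.48181695e-04  2.84661386e-03 -9.99995918e-01] 0.0533311568672541 [-0.38159056  0.61307416  0.76479266]
```

View pics/w8.png

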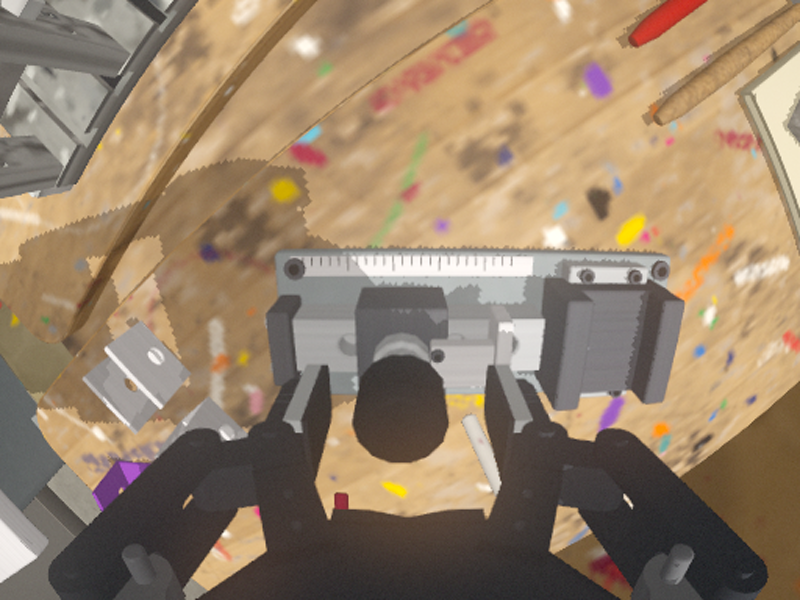

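Run:
```python
from h import *
s=env.observe();p=s['position'];R=s['tool_rot']
for o in([0,0],[.003,0],[-.003,0],[0,-.0025]):
    print(o,(wproj([p+R@[o[0],o[1],p[2]-.094]],p,R)+.5)*1.5625)
```

```text
[0, 0] [[404.64124305 431.44025361]]
[0.003, 0] [[404.60414002 423.10471552]]
[-0.003, 0] [[404.67827204 439.57383402]]
[0, -0.0025] [[396.17735467 431.40891706]]
```

Emit:
jog_arm --deltas '[0.0047,-0.002,0,0,0,0,-0.25,0.0047,-0.002,0,0,0,0,-0.25,0.0047,-0.002,0,0,0,0,0.8,0.0047,-0.002,0,0,0,0,0.8,0.0047,-0.002,0,0,0,0,0.8,0.0047,-0.002,0,0,0,0,0.8,0.0047,-0.002,0,0,0,0,0.8,0.0047,-0.002,0,0,0,0,0.8]' --grip_force 90

```text
time_s: 9.1
position: [0.5998, -0.1616, 0.0639]
tool_rot: [[0.594, 0.805, 0.001], [0.805, -0.594, -0.001], [-0.0, 0.002, -1.0]]
ft_force: [0.7, 0.6, 2.9]
grip_width: 0.0269
```

Run:
```python
from h import *
s=env.observe(); print(s['time_s'],s['position'],s['grip_width'],s['ft_force'])
im=eyes.get_image('wrist');np.savez('w9',pos=s['position'],R=s['tool_rot'],im=im)
cv2.imwrite(f'pics/w9.png',cv2.resize(im[:,:,::-1],(800,600),interpolation=cv2.INTER_CUBIC))
```

```text
9.1 [ 0.59978737 -0.16155918  0.0639068 ] 0.02687546759981287 [0.65856728 0.63035481 2.85367402]
```

View pics/w9.png

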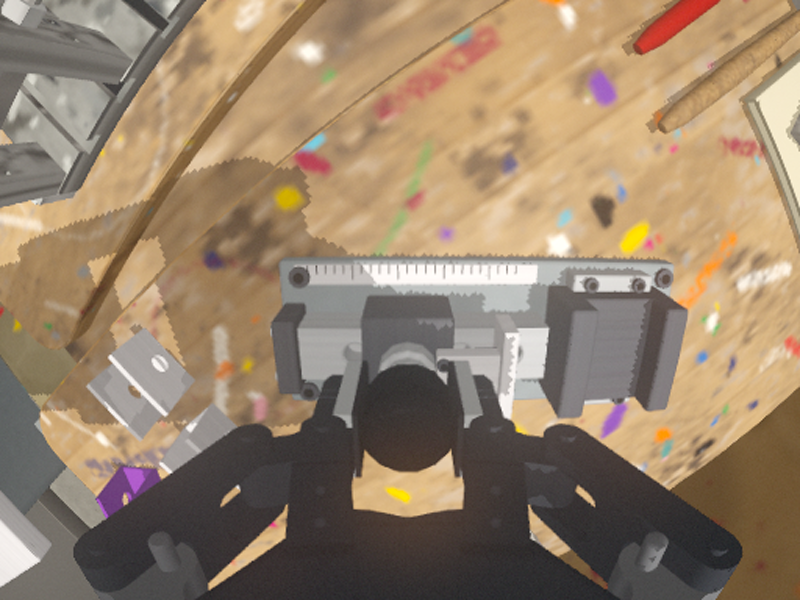

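Emit:
jog_arm --deltas '[0,0,-0.003,0,0,0,0.8,0,0,-0.006,0,0,0,0.8,0,0,-0.009,0,0,0,0.8,0,0,-0.011,0,0,0,0.8,0,0,-0.011,0,0,0,0.8,0,0,-0.011,0,0,0,0.8]'

```text
time_s: 9.65
position: [0.5993, -0.1613, 0.0711]
tool_rot: [[0.594, 0.805, -0.001], [0.805, -0.594, -0.0], [-0.001, -0.0, -1.0]]
ft_force: [2.7, 0.9, -11.9]
grip_width: 0.0273
```

Emit:
jog_arm --deltas '[0,0,-0.0018,0,0,0,0.8,0,0,-0.0018,0,0,0,0.8,0,0,-0.0018,0,0,0,0.8]'

```text
time_s: 9.9
position: [0.5992, -0.1612, 0.0727]
tool_rot: [[0.594, 0.805, -0.001], [0.805, -0.594, -0.0], [-0.001, -0.0, -1.0]]
ft_force: [2.2, 2.2, -14.0]
grip_width: 0.0272
```

Emit:
jog_arm --deltas '[0,0.004,0,0,0,0,0.8,0,0.008,0,0,0,0,0.8,0,0.012,0,0,0,0,0.8,0,0.016,0,0,0,0,0.8,0,0.02,0,0,0,0,0.8,0,0.024,0,0,0,0,0.8,0,0.028,0,0,0,0,0.8,0,0.0293,0,0,0,0,0.8,0,0.0293,0,0,0,0,0.8,0,0.0293,0,0,0,0,0.8]'

```text
time_s: 10.73
position: [0.6177, -0.1749, 0.0735]
tool_rot: [[0.594, 0.805, 0.002], [0.805, -0.594, -0.002], [-0.0, 0.002, -1.0]]
ft_force: [3.5, 2.6, -15.8]
grip_width: 0.0271
```

Run:
```python
from h import *
s=env.observe(); print(s['time_s'],s['position'],s['grip_width'],s['ft_force'])
u=np.array([np.cos(np.radians(-36.3)),np.sin(np.radians(-36.3))])
print('along from grasp',(s['position'][:2]-[.59979,-.16156])@u,'from lifted',(s['position'][:2]-[.5992,-.1612])@u)
im=eyes.get_image('wrist');np.savez('w10',pos=s['position'],R=s['tool_rot'],im=im)
cv2.imwrite(f'pics/w10.png',cv2.resize(im[:,:,::-1],(800,600),interpolation=cv2.INTER_CUBIC))
```

```text
10.7333 [ 0.61767404 -0.17486234  0.07345714] 0.027096641829574452 [  3.52124086   2.57009623 -15.79792826]
along from grasp 0.02228841314782381 from lifted 0.022977035578718222
```

View pics/w10.png

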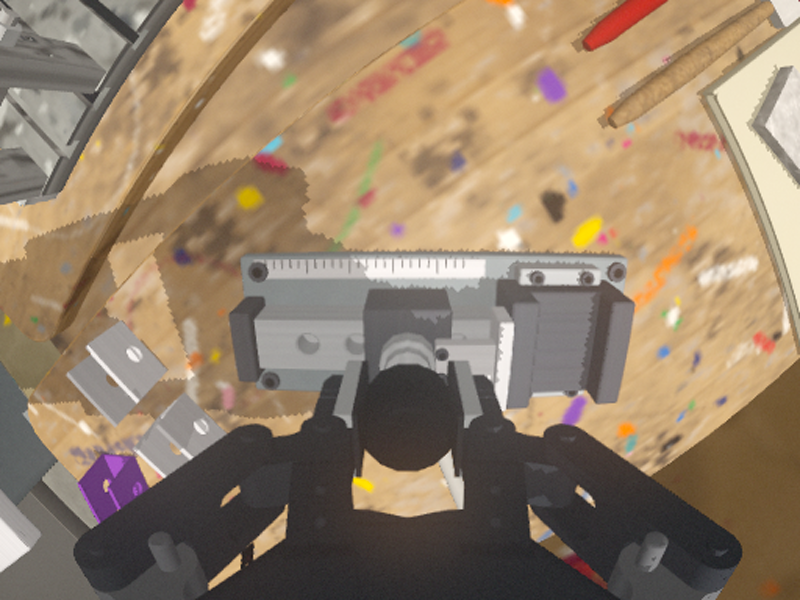

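Emit:
jog_arm --deltas '[0,0,0.003,0,0,0,0.8,0,0,0.006,0,0,0,0.8,0,0,0.009,0,0,0,0.8,0,0,0.012,0,0,0,0.8,0,0,0.012,0,0,0,0.8,0,0,0.012,0,0,0,0.8]'

```text
time_s: 11.28
position: [0.6178, -0.1749, 0.0654]
tool_rot: [[0.594, 0.805, 0.003], [0.805, -0.594, -0.002], [-0.0, 0.003, -1.0]]
ft_force: [0.8, 3.6, -0.3]
grip_width: 0.027
```

Emit:
jog_arm --deltas '[0,0,0.002,0,0,0,0.8,0,0,0.004,0,0,0,0.8,0,0,0.006,0,0,0,0.8,0,0,0.006,0,0,0,0.8,0,0,0.006,0,0,0,0.8]'

```text
time_s: 11.7
position: [0.6184, -0.1753, 0.062]
tool_rot: [[0.594, 0.805, 0.005], [0.805, -0.594, -0.003], [-0.0, 0.006, -1.0]]
ft_force: [0.1, 3.5, 9.8]
grip_width: 0.0272
```

Emit:
jog_arm --deltas '[0,0,0.0015,0,0,0,0.8,0,0,0.003,0,0,0,0.8,0,0,0.003,0,0,0,0.8,0,0,0.003,0,0,0,0.8]'

```text
time_s: 12.03
position: [0.6185, -0.1754, 0.0619]
tool_rot: [[0.594, 0.805, 0.006], [0.805, -0.594, -0.004], [0.0, 0.007, -1.0]]
ft_force: [-5.1, 4.9, 24.6]
grip_width: 0.0268
```

Run:
```python
from h import *
s=env.observe(); print(s['time_s'],s['position'],s['grip_width'],s['ft_force'],s['wrist_torque'])
for n in('wrist','scene'):
    im=eyes.get_image(n);np.savez('w11'+n,pos=s['position'],R=s['tool_rot'],im=im)
    cv2.imwrite(f'pics/{n}11.png',cv2.resize(im[:,:,::-1],(800,600),interpolation=cv2.INTER_CUBIC))
```

```text
12.0333 [ 0.61854575 -0.17540892  0.06185698] 0.02677891772242057 [-5.06180754  4.86381771 24.58660766] [ 0.88288072  1.1766839  -0.03409381]
```

View pics/wrist11.png

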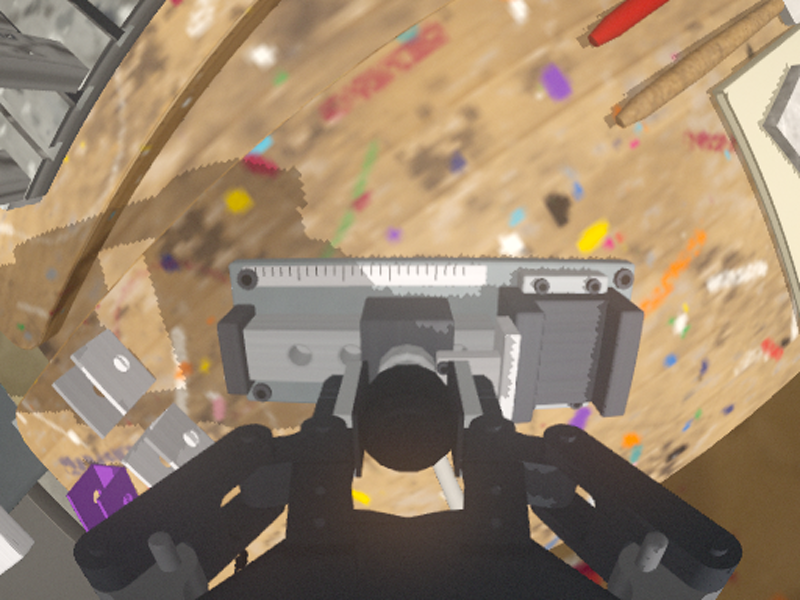

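View pics/scene11.png

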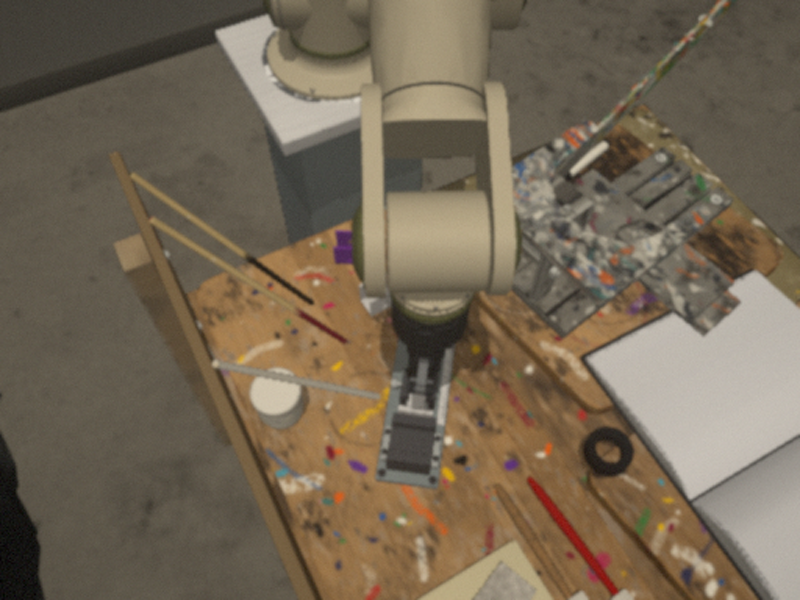

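Emit:
jog_arm --deltas '[0,-0.0006,0,0,0,0,0.8,0,-0.0013,0,0,0,0,0.8,0,-0.0013,0,0,0,0,0.8,0,-0.0013,0,0,0,0,0.8,0,-0.0013,0,0,0,0,0.8,0,-0.0013,0,0,0,0,0.8]'

```text
time_s: 12.63
position: [0.6184, -0.1753, 0.0619]
tool_rot: [[0.594, 0.805, 0.008], [0.805, -0.594, -0.005], [0.0, 0.009, -1.0]]
ft_force: [-2.1, 3.4, 22.9]
grip_width: 0.027
```

Emit:
jog_arm --deltas '[0,0,0,0,0,0,0.8,0,0,0,0,0,0,0.8,0,0,0,0,0,0,0.8,0,0,0,0,0,0,0.8,0,0,0,0,0,0,0.8,0,0,0,0,0,0,0.8,0,0,0,0,0,0,0.8,0,0,0,0,0,0,0.8]'

```text
time_s: 13.3
position: [0.6184, -0.1753, 0.0619]
tool_rot: [[0.594, 0.805, 0.008], [0.805, -0.594, -0.005], [0.0, 0.009, -1.0]]
ft_force: [-2.6, 3.9, 23.4]
grip_width: 0.0271
```

Run:
```python
from h import *
# slide displacement: lip position in jig frame from w9 (before) and w11 (after), lip face top corners at jig x=41 z=54, y=+-20
for f in('w9','w11wrist'):
    z=np.load(f+'.npz'); im=z['im'][:,:,::-1].copy()
    im=cv2.resize(im[150:290,130:420],None,fx=2.7,fy=2.7,interpolation=cv2.INTER_CUBIC)
    jig=[.5977,-.1657,np.radians(-36.34)]
    for s,c in((0,(0,0,255)),(.022,(0,255,0))):
        q=wproj(T(jig,[(.041+s,.02,.054),(.041+s,-.02,.054),(.035+s,-.02,.054),(.035+s,.02,.054)]),z['pos'],z['R'])
        cv2.polylines(im,[np.round((q-[130,150]+.5)*2.7-.5).astype(np.int32)],True,c,1,cv2.LINE_AA)
    q=wproj(T(jig,np.array([(132,36,10),(132,-36,10),(-58,-36,10),(-58,36,10)])/1e3),z['pos'],z['R'])
    cv2.polylines(im,[np.round((q-[130,150]+.5)*2.7-.5).astype(np.int32)],True,(255,0,0),1,cv2.LINE_AA)
    cv2.imwrite(f'pics/lip_{f}.png',im)
a=[cv2.imread(f'pics/lip_{f}.png')[:300] for f in('w9','w11wrist')]
cv2.imwrite('pics/lip.png',cv2.vconcat(a))
```

```text
(no output)
```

View pics/lip.png

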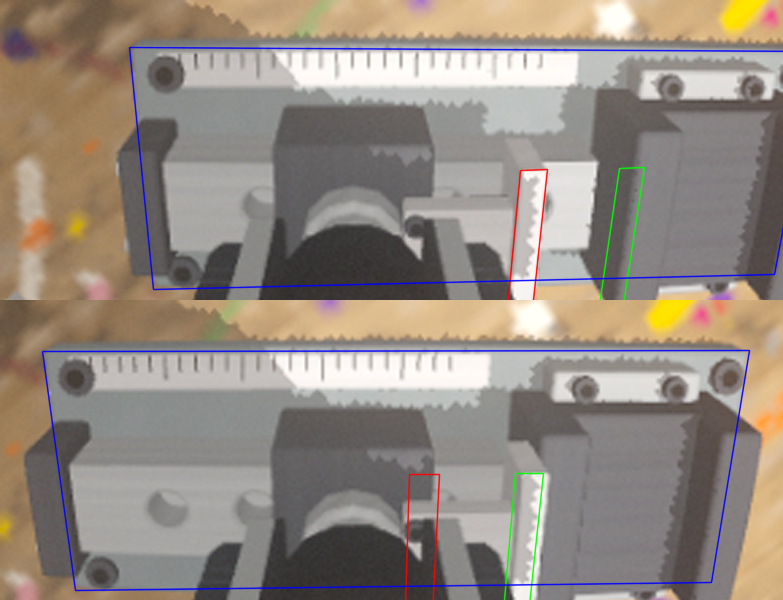

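The lip now matches the overlay for the next hole. The pin is against a hard stop, and the force holds steady at 23 N. Handing in.

```bash
python3 -c "
from rig import close_job
print(close_job())"
```

```text
the job is handed in; nothing more can be done
None
```

The job is done and handed in at 13.3 s. The hand-in reports no verdict, so what follows rests on my own last checks.

- **Brackets:** I lifted the bent bracket straight out of the die and stood it on the free right-hand (-y) side of the finished one. It is at about (0.470, -0.159), with centres about 55 mm apart and a gap of about 15 mm. The last wrist pictures show both upright, apart and released.
- **Gauge slide:** I pulled the knob clear, with the pin at about 11 mm as estimated from the pull force. I then moved the slide one hole toward the die and let the pin drop in. In the wrist picture the lip matches the next-hole position to about 1 mm.
- **Knob:** The hand still grips it at 90 N and presses down with about 23 N. The last 15 N of added push moved it only 0.1 mm, so the pin is on its stop. The force and position held steady over a further 0.67 s.

**Disagreements:**
- The measured hand travel along the rail was about 23 mm instead of 22, which is within the play of the hole plus grip slack. I eased the side push from about 7 N to about 4 N.
- While letting the pin down, the knob may have slipped about 1 mm in the grip. The hand was 1 to 1.5 mm higher at the same pin height.

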